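Index the parts-washing carousel one division and hang the rivet basket in the blue tank

TASK

Turn the handwheel of the worm-driven carousel, several turns anticlockwise, until the blue tank stands centred at the red pointer. Then take the loose rivet basket by its yellow tab and hook its bent lip over the blue tank's outer rim, the one facing the pointer, so that it hangs freely inside the tank. Do not shove the tanks round by hand, and leave the bottle, the brass weight and the pliers where they are.

Things in the scene. Friction and masses are not known exactly. Their poses are not given: they have to be found in the camera images.
- carousel_angle (a joint): Angle (rad) of the carousel, a steel deck of 248 mm diameter with six open tanks 60 degrees apart. 0 = blue tank centred at the red pointer; positive is anticlockwise from above. Starts between -1.25 and -0.85. Driven only by the handwheel through a self-locking worm, 20 handwheel turns to one carousel turn, same sense, no backlash, stops at -1.6 and 0.6; it stays where it is left.
- handwheel (a joint): Turning angle (rad) of the black handwheel, counted over many turns, = 20 x the carousel angle (0 when the blue tank is at the pointer); positive is anticlockwise from above. Turning it takes about 4 N at the red grip.
- wheel_axis (a point): Point on the handwheel's upright axis, 128 mm above the bench, level with the middle of the red grip; fixed on the stand. The handwheel is a black disc of 86 mm diameter with its upper face 105 mm above the bench. Its axes are those of the stand, as for pointer.
- grip_mid (a point): Middle of the red upright grip on the handwheel (19 mm diameter, 42 mm tall, from 106 to 148 mm above the bench). It stands 32 mm from the wheel's axis, travels on that circle, and spins freely on its own pin, so the fingers can hold it without turning the wrist while they carry it round.
- pointer (a point): Tip of the red pointer, 45 mm above the bench, on the green stand fixed to the bench. x axis points from the pointer to the carousel's axis, 128 mm away; z is up. Black lines on the edge of the deck mark each tank's centre line.
- blue_tank (a point): Blue open-topped tank fixed on the deck: 54 mm (its x) by 62 mm (y) by 60 mm high, walls and floor 4 mm. This point is the centre of its underside, 45 mm above the bench and 83 mm from the carousel's axis. Its x axis points to the carousel's axis, so its outer wall is the one at -x. All tank rims are 105 mm above the bench.
- blue_rim (a point): Middle of the top edge of the blue tank's outer wall (25 mm from the tank's centre towards its -x), 105 mm above the bench; same axes as the tank.
- carousel: The turning deck with its six tanks, one body; origin on the carousel's axis, 35 mm above the bench, x axis as the blue tank's. The five other tanks are grey and of the same shape as the blue one; the grey tank next to the blue one, anticlockwise, already has such a basket in it, fixed, whose tab reaches 139 mm above the bench.
- basket: Loose perforated steel basket with brass rivets, about 0.11 kg, upright on the bench: 26 mm (x) by 38 mm (y) by 32 mm high. Origin at the centre of its underside. A strap with a hook and a yellow tab rises from its -x side. Hung on the rim, its underside is 8 mm above the tank's inner floor and it leans up to 0.12 rad.
- hook_slot (a point): Top middle of the hook's slot, under its bridge, at x = -17.5, z = 48 mm in the basket's frame (same axes); the rim comes to lie here. The slot is 9 mm wide (x = -13 to -22), the rim 4 mm thick. The 22 mm wide lip on its -x side hangs down to z = 30 mm, its end flared out to x = -30 mm.
- tab_mid (a point): Grip point in the yellow tab above the hook: the tab is 10 mm thick (basket's x), 24 mm wide (basket's y), and reaches from 51 to 82 mm above the basket's underside; this point is at 68 mm. Same axes as the basket.
- bottle: Small brown bottle with black cap, 39 mm across, 87 mm tall, upright; a bystander. Origin at the centre of its underside.
- weight: Small brass weight, 19 mm across, 31 mm tall; a bystander. Origin at the centre of its underside.
- pliers: Flat pliers with blue handles, 58 x 150 x 12 mm, lying flat; a bystander. Origin at the centre of the underside.
Things that resemble listed ones, but are neither listed nor needed, are in the scene too. Of the things that look like the basket, take the one that is farthest from the robot's base at the start.

How it is judged (in metres and radians):
On the way, in this order (a step that is already met when the one before it is completed fails the run):
1. the blue tank has been brought to the pointer with the handwheel and stands still there, the basket not yet in it (value of joint carousel_angle between -0.045 and 0.045 rad and velocity of joint carousel_angle between -0.02 and 0.02 rad/s and horizontal distance between hook_slot and blue_rim above 0.06 m), for 0.3 s.
2. the basket hangs from the blue tank's outer rim, inside the tank (x of hook_slot in the frame of blue_rim between -0.007 and 0.007 m and y of hook_slot in the frame of blue_rim between -0.014 and 0.014 m and z of hook_slot in the frame of blue_rim between -0.004 and 0.005 m and x of basket in the frame of blue_tank above -0.02 m and angle between basket's own z axis and vertical below 0.22 rad and contact force between basket and carousel above 0.3 N), for 0.3 s.
At the end, for the whole second after the job is handed in: The blue tank is at the pointer within 0.045 rad (5 mm at the rim), and the basket hangs at rest, released, by its hook on the blue tank's outer rim with its body inside: bridge down on the rim (4 mm low to 5 mm high), slot within 7 mm of the wall and 14 mm of its middle, leaning less than 0.22 rad (all of step 2 and value of joint carousel_angle between -0.045 and 0.045 rad and contact force between the fingers and basket below 0.05 N and linear speed of basket below 0.02 m/s); the robot touches nothing.
It fails at once if the tanks are shoved with the fingers (over 15 N) (contact force between the fingers and carousel above 15 N).
It fails at once if the bottle, the weight or the pliers are moved more than 30 mm, or the bottle or weight is knocked over (distance of any of bottle, weight, pliers from where it was at the start of the episode above 0.03 m or angle between any of bottle, weight's own z axis and vertical above 0.5 rad).
It also fails if it takes over 72 s, if anything falls off the work surface, if the arm or the gripper's body presses on something with over 40 N, if the wrist force passes 120 N, or if a joint passes its speed limit or range.

ROBOT

A 6-joint arm with a two-finger parallel gripper is mounted at the origin on a cart in front of the work surface, level with it; the furniture and walls round the work are solid. World frame = base frame: x ahead of the robot, y to its left, z up, the work surface at z = 0. Lengths are in mm, angles in rad, forces in N, time in s.
With the tool pointing down it reaches from about 225 to 875 mm from the base axis. Payload 3.4 kg.
Tool frame: the origin (TCP) lies on the centre line of the jaws, within the pads' length; the fingertips stand 22 mm ahead of it and the grasp point (between the pads) lies 3 mm ahead of it; z points along the fingers, y is the line along which they close (so a half turn about z gives the same grasp; the last joint's range is limited). The gripper opens to 85 mm and grips with 20 to 120 N. Pads are 22 mm wide; open, the fingers measure 114 mm over their backs; the gripper's body (76 mm by 85 mm) begins 54 mm behind the grasp point. The pads swing forward as they close: fully open they stand 13 mm farther back than shut.
Start: joints at [1.077, 0.276, 1.505, -0, 1.361, -0.121], TCP at [209.447, 535.53, 253.328] pointing down, gripper open.
Joint ranges: [-2.89, 2.89], [-0.75, 2.08], [0.22, 2.7], [-1.18, 4.32], [0.11, 2.71], [-2.7, 2.7]. Speed limits (rad/s): [2.57, 2.57, 3.14, 3.14, 3.14, 3.14].

INTERFACE

Orientations are given as a rotation vector (axis times angle).
In Python, from station import state, vision, manip, nets gives the robot as it stands. The module is installed in compiled form; this text tells all that it offers.
- The arm moves only by the tool send_rows, never from a script. Its argument "increments" is a list of rows, each a list of 3 entries, a list of its own where there are three numbers: the shift along the tool's x, y, z scaled (see below), then the turn, a rotation vector about the tool's x, y, z scaled (see below), then the closure, from 0 (fully open) to 1 (shut). A call has 1 to 20 rows; each row is the pose to reach, as a shift and turn from the pose commanded when the call began, along the tool's axes at that moment; what a row does not reach only later rows make up. The controller multiplies each number of a shift by 0.12 m and each number of a turn by pi/4 rad. A row lasts 1/10 s, in which the tool goes at most 50 mm and 8.59 degrees, less where a joint would pass 70% of its speed; a pose out of reach is approached as far as the arm can. A call with a number of a shift or a turn outside -1 to 1 is refused whole. A call with a gripper value outside its range is refused whole. The fingers move at their own pace and stop on an object; "squeeze" is the grip in N (left out, the last holds). Time passes only in rows, so rows that repeat a pose let the fingers close. It gives the time, the measured TCP pose, the force, the opening and the grip force at its end, in the units of the state.
- state(): the state, without advancing time (a new reading comes with each control period).
- vision.snapshot(name): name is "scene" or "side" or "wrist"; returns (picture, depth): 420x560x3 uint8, red, green, blue; 420x560 float32, mm along the optical axis (not along the pixel's ray), 0 where there is no reading.
- vision.camera_model(name): a dict with "mtx" (3x3 intrinsics, pixels), "extrinsics" (4x4, takes a point from world to camera coordinates). Camera axes: x right, y up, looking along -z (the intrinsics and any distortion apply to the point x, -y, -z); pixel columns grow to the right and rows downward; lengths in mm; the calibration is good to about 2 mm. A picture is of the moment at which its call begins: read the wrist's pose just before it. camera_model takes no time and is no camera call; for the wrist camera it gives the pose at the moment of the call.
- manip.finish_job(): hands the job in; it is judged then, once.
Trained networks look in the newest picture that a camera, given by its name, has taken for a name from the list of things; names that differ only in an ending like _2 or _b are one class to them, and where a whole thing is asked for, a point or a joint stands for the part that bears it (a point fixed in the world has none). Each returns a list of dicts, best first, with "confidence" (0 to 1); they miss things now and then, are a little off and sometimes report something else, mostly with a low value. They report only what shows in the picture. A call takes as long as a camera call. They do not tell look-alikes from the thing itself.
- nets.silhouettes(camera, query): "pixels" (420x560 bool, what is visible of it) and "location" ([column, row] in pixels, amid what is visible of it).
The state is a dict: "t": time; "joint_positions": joint angles; "joint_velocities": joint speeds; "joint_efforts": joint torques, N m; "tcp_pos": TCP position; "tool_rot": TCP orientation; "force": force on the tool from outside, world axes, zero at the start; "torque": the same for the moment, N m; "grip_width": finger opening in mm; "grasp_force": force on a finger pad.
Only numpy, scipy, OpenCV 4.12 (cv2) and the standard library are available. Lean on these libraries where they do the work, as an engineer would, in place of code of your own. Each camera call takes 0.05 s, during which the arm holds its last target. There are 200 camera calls.

## Working session

There is one attempt and no reset: what is moved stays moved. The work goes in short steps, Python scripts to look and compute and a tool call to move; the robot and the scene stay as the last step left them, time stands still between calls to the robot, and variables do not carry over. Pictures are saved under pics/ and viewed, at most 10 in all, crops included, and the job is handed in when it is done.

Besides the shell and the picture viewer there is one more tool, called after ">>>" as name(argument=value, ...) on one line, values as JSON. send_rows: Moves the arm, as the interface text tells. Shifts and turns lie within -1 to 1; 1 stands for 0.12 m of shift or pi/4 rad of turn. Its arguments: {"type":"object","properties":{"increments":{"type":"array","items":{"type":"array"}},"squeeze":{"type":"number"}},"required":["increments"]}

```bash
mkdir -p pics
cat > h.py <<'E'
import numpy as np, cv2
from scipy.spatial.transform import Rotation as R
from station import state, vision, manip, nets
def snap(n):
    m=vision.camera_model(n); p,d=vision.snapshot(n); return p,d,np.array(m["mtx"]),np.array(m["extrinsics"])
def world(u,v,d,K,E):
    x=(u-K[0,2])/K[0,0]*d; y=(v-K[1,2])/K[1,1]*d
    c=np.stack([x,-y,-d,np.ones_like(d)],-1); return (c@np.linalg.inv(E).T)[...,:3]
def proj(P,K,E):
    P=np.atleast_2d(P); c=np.c_[P,np.ones(len(P))]@E.T
    return np.c_[K[0,0]*c[:,0]/-c[:,2]+K[0,2],K[1,1]*-c[:,1]/-c[:,2]+K[1,2]]
def cloud(d,K,E):
    v,u=np.mgrid[:d.shape[0],:d.shape[1]].astype(float); return world(u,v,d.astype(float),K,E)
def save(n,p): cv2.imwrite(n,cv2.cvtColor(p,cv2.COLOR_RGB2BGR))
E
python3 - <<'E'
from h import *
s=state(); print(s)
for n in["scene","side"]:
    p,d,K,E=snap(n); save(f"pics/{n}0.png",p); np.savez(f"{n}0.npz",p=p,d=d,K=K,E=E)
    W=cloud(d,K,E)
    print(n,np.linalg.inv(E)[:3,3].round(),K.round(1).tolist())
    for q in["basket","handwheel","grip_mid","blue_tank","bottle","weight","pliers"]:
        for r in nets.silhouettes(n,q):
            m=r["pixels"]&(d>0); print(q,round(r["confidence"],2),np.round(r["location"]),m.sum(),np.median(W[m],0).round() if m.any() else None, W[m].max(0).round() if m.any() else None)
E
```

```text
{'t': 0.0, 'joint_positions': array([ 1.07699621e+00,  2.76592762e-01,  1.50613791e+00,  6.27325455e-06,
        1.36070069e+00, -1.20957112e-01]), 'joint_velocities': array([ 0.00023624, -0.00038915,  0.0007116 , -0.00078587,  0.00012573,
        0.00015147]), 'joint_efforts': array([-2.88664320e-03, -4.16776192e+01, -2.45808059e+01, -3.94244071e-04,
        1.12857428e-02, -2.05901536e-06]), 'tcp_pos': array([209.19768521, 535.06700512, 252.43904554]), 'tool_rot': array([-5.82171683e-01, -3.08660672e+00,  2.74946816e-03]), 'force': array([-1.05735824, -0.04736475, -0.04367787]), 'torque': array([ 0.03305807,  0.00048068, -0.05137734]), 'grasp_force': 0.0, 'grip_width': 85.52173734186114}
scene [-134. -380.  643.] [[381.2, 0.0, 277.0], [0.0, 381.2, 212.3], [0.0, 0.0, 1.0]]
basket 0.81 [359. 315.] 641 [ 403. -273.   27.] [ 444. -246.   82.]
basket 0.64 [312. 295.] 555 [ 412. -164.   28.] [ 454. -138.   81.]
basket 0.57 [404. 313.] 488 [ 431. -352.   38.] [ 495. -330.   82.]
handwheel 0.64 [310. 221.] 737 [548. -87. 103.] [739.  24. 148.]
grip_mid 0.46 [323. 215.] 108 [ 563. -111.  12
[... 395 characters left out ...]
] [ 712. -207.   11.]
side [1422.  272.  963.] [[413.7, 0.0, 287.3], [0.0, 413.7, 214.4], [0.0, 0.0, 1.0]]
basket 0.72 [190. 192.] 254 [ 444. -349.   27.] [ 472. -328.   85.]
basket 0.58 [216. 190.] 185 [ 413. -269.   29.] [ 429. -245.   83.]
handwheel 0.58 [250. 213.] 473 [567. -81. 105.] [600. -39. 149.]
grip_mid 0.61 [241. 206.] 49 [ 579. -106.  134.] [584. -99. 149.]
grip_mid 0.55 [304. 242.] 5840 [594.  99.  70.] [849. 245. 345.]
blue_tank 0.56 [313. 248.] 4576 [618. 119.  71.] [836. 246. 331.]
bottle 0.78 [383. 226.] 257 [439. 320.  50.] [449. 340.  87.]
weight 0.37 [233. 256.] 58 [ 673. -108.   14.] [ 681. -101.   33.]
pliers 0.7 [180. 247.] 247 [ 672. -285.    7.] [ 751. -210.   87.]
```

View pics/scene0.png

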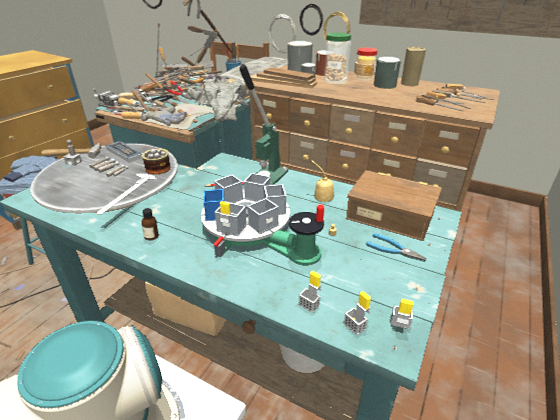

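View pics/side0.png

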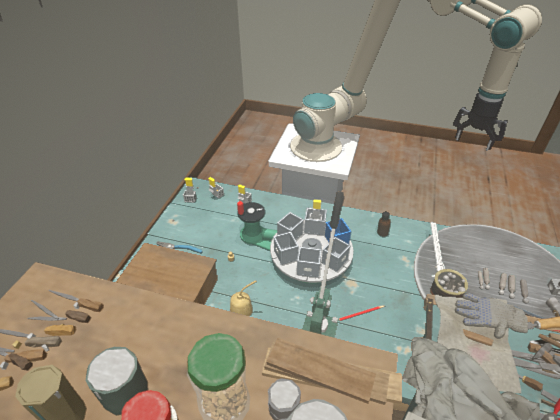

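The pictures show three basket look-alikes: A at scene (312,295), about 443 mm from the base; B at (359,315), about 487 mm; and C at (404,313), about 556 mm and so the farthest. The blue tank is at scene (212,205), the pointer at (219,243), the handwheel at (306,222) with its red grip at (320,213), and a tall lever stands behind at (260,120). Next I measure these and crop C.

Run:
```python
from h import *
from scipy.optimize import least_squares
def circ(P,r):
    f=lambda c:np.hypot(*(P-c).T)-r
    return least_squares(f,P.mean(0),loss='soft_l1',f_scale=2).x
for n in["scene","side"]:
    z=np.load(n+"0.npz"); p,d,K,E=[z[k] for k in"pdKE"]; W=cloud(d,K,E)
    hsv=cv2.cvtColor(p,cv2.COLOR_RGB2HSV).astype(int); H,S,V=hsv[...,0],hsv[...,1],hsv[...,2]
    box=lambda x0,x1,y0,y1,z0,z1:(d>0)&(W[...,0]>x0)&(W[...,0]<x1)&(W[...,1]>y0)&(W[...,1]<y1)&(W[...,2]>z0)&(W[...,2]<z1)
    red=((H<6)|(H>174))&(S>170)&(V>90)
    m=red&box(350,800,-200,300,100,160); print(n,"grip",m.sum(),np.median(W[m],0).round(1),W[m].min(0).round(1),W[m].max(0).round(1))
    m=red&box(350,800,-100,300,20,70); print("pointer",m.sum(),W[m].min(0).round(1),W[m].max(0).round(1))
    m=box(480,640,-160,-20,98,112)&(V<70); P=W[m]; print("wheel",m.sum(),P.min(0).round(1),P.max(0).round(1))
    # rim of tanks
    m=box(400,760,-60,260,98,112); P=W[m]; print("rims",m.sum(),P.min(0).round(1),P.max(0).round(1))
    m=box(400,760,-60,260,27,48)&(S<60)&(V>90);P=W[m]; print("deck",m.sum(),P.min(0).round(1),P.max(0).round(1))
    m=(H>100)&(H<120)&(S>180)&box(400,760,-60,300,95,112);P=W[m]; print("blue",m.sum(),P.mean(0).round(1),P.min(0).round(1),P.max(0).round(1))
    for c in[(412,-164),(405,-271),(437,-350)]:
        m=(H>22)&(H<34)&(S>180)&box(c[0]-45,c[0]+45,c[1]-35,c[1]+35,50,95);P=W[m]
        if m.any(): print("tab",c,m.sum(),np.median(P,0).round(1),P.min(0).round(1),P.max(0).round(1))
    m=box(480,900,-150,300,170,400); P=W[m]; print("tall",m.sum())
    for z0 in range(160,380,40):
        q=P[(P[:,2]>z0)&(P[:,2]<z0+40)]
        if len(q):print(z0,q.min(0).round(),q.max(0).round())
    if n=="scene": a=cv2.resize(p[255:345,285:425],None,fx=4,fy=4,interpolation=2); b=cv2.resize(p[165:265,185:340],None,fx=4,fy=4,interpolation=2)
    # 
    if n=="scene": 
        w=max(a.shape[1],b.shape[1]); a=np.pad(a,((0,0),(0,w-a.shape[1]),(0,0)));b=np.pad(b,((0,0),(0,w-b.shape[1]),(0,0)))
        save("pics/crop1.png",cv2.resize(np.vstack([a,b]),None,fx=.78,fy=.78))
```

```text
scene grip 109 [ 563.1 -110.9  129.3] [ 559.  -117.7  103.9] [ 574.6 -102.2  148.4]
pointer 38 [434.1 106.8  36.9] [466.5 115.5  45.6]
wheel 456 [ 508.3 -123.7   98.1] [592.9 -42.7 106. ]
rims 933 [476.2 -59.9  98. ] [703.8 231.1 111.5]
deck 1069 [433.2  -2.2  31. ] [691.2 238.7  48. ]
blue 17 [534.7 188.6 100.7] [506.  150.8  96.7] [574.  221.1 104.4]
tab (412, -164) 97 [ 415.  -167.4   69.5] [ 411.6 -176.8   53.7] [ 422.5 -156.2   80.7]
tab (405, -271) 111 [ 406.4 -277.6   68.9] [ 402.2 -287.8   53.3] [ 417.  -266.6   81.8]
tab (437, -350) 122 [ 429.5 -353.9   67.1] [ 426.3 -364.6   53.9] [ 438.  -343.    80.6]
tall 436
160 [850. 176. 171.] [888. 217. 200.]
200 [826. 196. 203.] [859. 207. 239.]
240 [800. 196. 241.] [832. 206. 279.]
280 [776. 197. 281.] [807. 207. 319.]
320 [747. 192. 320.] [781. 211. 360.]
360 [728. 192. 361.] [758. 209. 397.]
side grip 12 [ 574.6 -107.8  146.1] [ 568.8 -111.6  143.2] [ 579.6 -102.8  149.3]Traceback (most recent call last):
  File "<stdin>", line 12, in <module>
    return umr_minimum(a, axis, None, out, keepdims, initial, where)
ValueError: zero-size array to reduction operation minimum which has no identity
```

View pics/crop1.png

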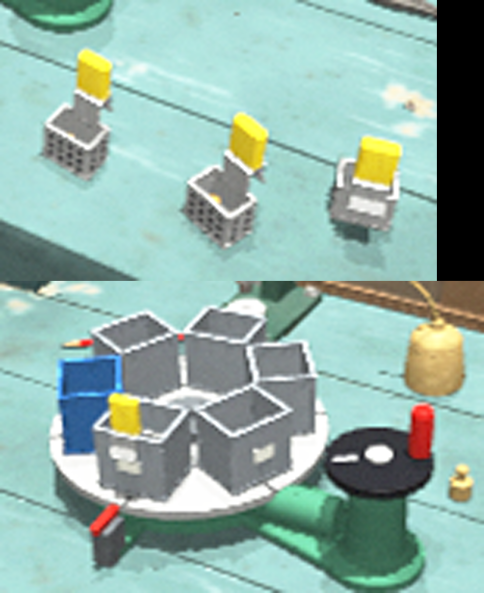

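C (crop right) shows its strap side towards the camera, with the lip and yellow tab facing it. It is the farthest basket, so I choose C. Next I check the wrist camera's offset and plan the approach.

```bash
cat >> h.py <<'E'
def go(targets,yaw=None,base=None):
    """targets: list of world TCP xyz; yaw: angle of tool y in world (deg), tool down. prints scaled rows"""
    s=state() ; p=np.array(s["tcp_pos"]) if base is None else np.array(base); Q=R.from_rotvec(s["tool_rot"])
    t=np.zeros(3)
    if yaw is not None:
        y=np.array([np.cos(np.radians(yaw)),np.sin(np.radians(yaw)),0]); z=np.array([0,0,-1.]); x=np.cross(y,z)
        t=(Q.inv()*R.from_matrix(np.c_[x,y,z])).as_rotvec()/(np.pi/4)
    for g in targets: print((Q.inv().apply(np.array(g)-p)/120).round(3).tolist(), t.round(3).tolist())
def pose():
    s=state(); Q=R.from_rotvec(s["tool_rot"]).as_matrix()
    print("t",round(s["t"],2),"tcp",s["tcp_pos"].round(1),"yaw_y",np.degrees(np.arctan2(Q[1,1],Q[0,1])).round(1),"z",Q[:,2].round(3),"F",s["force"].round(1),"w",round(s["grip_width"],1),"gf",round(s["grasp_force"],1),"j",s["joint_positions"].round(2))
E
python3 - <<'E'
from h import *
s=state(); m=vision.camera_model("wrist"); C=np.linalg.inv(m["extrinsics"]); Q=R.from_rotvec(s["tool_rot"])
print(np.array(m["mtx"]).round(1)); print("cam in tool",Q.inv().apply(C[:3,3]-s["tcp_pos"]).round(1)); print((Q.inv().as_matrix()@C[:3,:3]).round(3))
go([(390,130,330),(550,-90,330)],0); pose()
E
```

```text
[[345.4   0.  281.3]
 [  0.  345.4 211.4]
 [  0.    0.    1. ]]
cam in tool [  68.8   -0.5 -120.3]
[[ 0.001  0.963  0.27 ]
 [ 1.    -0.001 -0.   ]
 [-0.     0.27  -0.963]]
[-2.632, -2.599, -0.639] [0.0, -0.0, 1.525]
[-4.541, -3.821, -0.639] [0.0, -0.0, 1.525]
t 0.8 tcp [209.5 535.5 253.4] yaw_y 68.6 z [ 0.  0. -1.] F [-0.5 -0.4 -1. ] w 85.5 gf 0.0 j [ 1.08  0.28  1.5   0.    1.36 -0.12]
```

>>> send_rows(increments=[[[-0.9,-1,-0.6],[0,0,0.25],0.6],[[-0.9,-1,-0.6],[0,0,0.5],0.6],[[-0.9,-1,-0.6],[0,0,0.8],0.6],[[-0.9,-1,-0.6],[0,0,1],0.6],[[-0.9,-1,-0.6],[0,0,1],0.6],[[-0.9,-1,-0.6],[0,0,1],0.6]])

```text
t: 1.4
tcp_pos: [266.8, 383.7, 326.3]
tool_rot: [1.726, 2.625, 0.004]
force: [0.2, 0.6, -0.3]
grip_width: 34.0
grasp_force: 0.0
```

Run:
```python
from h import *
go([(560,40,330)],0); pose()
```

```text
[-3.597, 1.108, -0.032] [0.002, -0.002, 0.519]
t 1.4 tcp [266.8 383.7 326.3] yaw_y 23.3 z [ 0.002  0.002 -1.   ] F [ 0.2  0.6 -0.3] w 34.0 gf 0.0 j [0.81 0.07 1.58 0.   1.48 0.41]
```

>>> send_rows(increments=[[[-0.3,0.3,0],[0,0,0.2],0.6],[[-1,1,0],[0,0,0.52],0.6],[[-1,1,0],[0,0,0.52],0.6],[[-1,1,0],[0,0,0.52],0.6],[[-1,1,0],[0,0,0.52],0.6]])

```text
t: 1.9
tcp_pos: [426.9, 321.5, 324.7]
tool_rot: [2.22, 2.223, -0.001]
force: [-0.7, 0.3, 0.2]
grip_width: 34.2
grasp_force: 0.0
```

>>> send_rows(increments=[[[-0.4,0.4,0],[0,0,0],0.6],[[-0.8,0.8,0],[0,0,0],0.6],[[-1,1,0],[0,0,0],0.6],[[-1,1,0],[0,0,0],0.6]])

```text
t: 2.3
tcp_pos: [546.4, 201.2, 325.1]
tool_rot: [2.217, 2.224, -0.001]
force: [0.5, 0.5, -0.2]
grip_width: 34.0
grasp_force: 0.0
```

>>> send_rows(increments=[[[-0.4,0.1,0],[0,0,0],0.6],[[-0.8,0.1,0],[0,0,0],0.6],[[-1,0.1,0],[0,0,0],0.6],[[-1,0.1,0],[0,0,0],0.6]])

```text
t: 2.7
tcp_pos: [556.4, 81.5, 325.5]
tool_rot: [-2.219, -2.223, 0.001]
force: [-0.4, 1.6, -0.4]
grip_width: 34.4
grasp_force: 0.0
```

>>> send_rows(increments=[[[-0.35,0,0],[0,0,0],0.6],[[-0.35,0,0],[0,0,0],0.6],[[-0.35,0,0],[0,0,0],0.6]])

```text
t: 3.0
tcp_pos: [557.0, 42.6, 325.5]
tool_rot: [-2.215, -2.226, -0.002]
force: [0.5, -0.2, 0.2]
grip_width: 34.2
grasp_force: 0.0
```

Run:
```python
from h import *
pose(); p,d,K,E=snap("wrist"); save("pics/w1.png",p); np.savez("w1.npz",p=p,d=d,K=K,E=E); W=cloud(d,K,E)
for q in["handwheel","grip_mid","blue_tank","carousel","basket"]:
    for r in nets.silhouettes("wrist",q):
        m=r["pixels"]&(d>0); print(q,round(r["confidence"],2),np.round(r["location"]),m.sum(),np.median(W[m],0).round(),W[m].max(0).round())
```

```text
t 3.0 tcp [557.   42.6 325.5] yaw_y 0.3 z [-0.     0.002 -1.   ] F [ 0.5 -0.2  0.2] w 34.2 gf 0.0 j [-0.05  0.22  1.41  0.    1.52 -0.05]
handwheel 0.67 [280. 297.] 4675 [556. -82. 105.] [606.  31. 313.]
grip_mid 0.69 [291. 332.] 543 [ 570. -103.  138.] [579. -99. 149.]
grip_mid 0.32 [316.  98.] 41103 [594. 126.  49.] [732. 226. 141.]
blue_tank 0.88 [317. 101.] 41029 [594. 126.  49.] [748. 237. 141.]
carousel 0.66 [319. 102.] 41171 [594. 126.  49.] [732. 237. 141.]
basket 0.47 [170. 305.] 215 [ 404. -144.   16.] [ 417. -142.   33.]
```

View pics/w1.png

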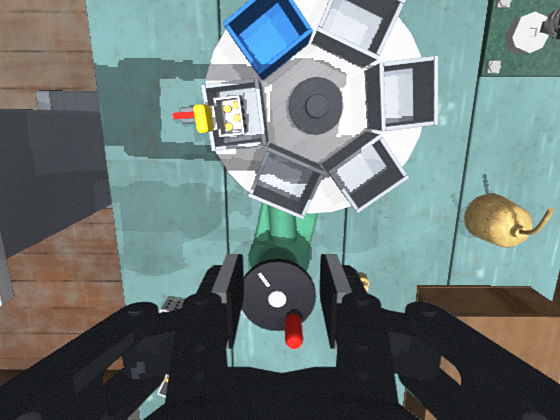

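The wrist picture shows the blue tank at (268,35), the hub at (316,106), the pointer at (185,116) with the fixed-basket tank beside it, and the wheel at (279,295) with its grip top at (294,340).

```bash
cat > car.py <<'E'
from h import *
from scipy.optimize import least_squares
def fit(P,r,lo=None):
    return least_squares(lambda c:np.hypot(*(P-c[:2]).T)-r,P.mean(0),loss='soft_l1',f_scale=1.5).x
def masks(p):
    hsv=cv2.cvtColor(p,cv2.COLOR_RGB2HSV).astype(int); H,S,V=hsv[...,0],hsv[...,1],hsv[...,2]
    return ((H<6)|(H>174))&(S>150)&(V>90), (H>100)&(H<120)&(S>150), (H>22)&(H<34)&(S>170), S,V
def blue(p,W,d,c):
    """rim pixels of the blue tank -> min area rect"""
    m=masks(p)[1]&(d>0)&(W[...,2]>100)&(W[...,2]<109)&(np.hypot(W[...,0]-c[0],W[...,1]-c[1])<130)
    r=cv2.minAreaRect(W[m][:,:2].astype(np.float32)); return m.sum(),r
E
python3 - <<'E'
from car import *
z=np.load("w1.npz"); p,d,K,E=[z[k] for k in"pdKE"]; W=cloud(d,K,E); red,blu,yel,S,V=masks(p)
box=lambda x0,x1,y0,y1,z0,z1:(d>0)&(W[...,0]>x0)&(W[...,0]<x1)&(W[...,1]>y0)&(W[...,1]<y1)&(W[...,2]>z0)&(W[...,2]<z1)
m=box(480,640,-160,-20,100,109)&(V<90)
P=W[m]; hull=cv2.convexHull(P[:,:2].astype(np.float32))[:,0]; print("wheel",m.sum(),P[:,2].mean(),cv2.minEnclosingCircle(hull),"fit43",fit(hull,43))
m=red&box(480,640,-160,-20,145,152);P=W[m]; print("griptop",m.sum(),P.mean(0).round(1),np.ptp(P,0).round(1))
m=red&box(480,640,-160,-20,110,152);P=W[m]; print("grip",m.sum(),P.min(0).round(1),P.max(0).round(1))
m=red&box(380,500,60,160,30,60);P=W[m]; print("pointer",m.sum(),P.min(0).round(1),P.max(0).round(1), P[P[:,0]>P[:,0].max()-4].mean(0))
# deck
m=box(420,720,-30,260,39,50)&(S<50)&(V>120);P=W[m]; print("deckz",np.median(P[:,2]))
hull=cv2.convexHull(P[:,:2].astype(np.float32))[:,0]; c=fit(hull,124); print("deck",c,np.hypot(*(hull-c).T).round(0))
n,r=blue(p,W,d,c); print(n,r); v=np.array(r[0])-c; print("blue rad",np.hypot(*v),"ang",np.degrees(np.arctan2(v[1],v[0])))
m=yel&box(420,520,60,160,120,150);P=W[m]; print("fixedtab",P.mean(0),P.min(0),P.max(0))
E
```

```text
wheel 3585 104.6770354503965 ((552.2717895507812, -82.02140808105469), 42.61968231201172) fit43 [551.8993953  -82.17415869]
griptop 163 [ 569.9 -107.9  147.4] [15.1 14.5  4.2]
grip 489 [ 561.  -115.3  110.2] [577.7 -99.1 149.2]
pointer 126 [434.2 107.   42.2] [457.6 113.6  46.4] [455.50325776 110.73225234  44.63096909]
deckz 45.309992036145616
deck [592.90569496 120.03648208] [123. 123. 124. 124. 124. 124. 124. 124. 124. 123. 108. 106. 107. 108.
 108. 123. 123. 123. 123. 147. 122. 123. 123. 123. 123. 123. 123. 122.
 123. 123. 123. 123. 124. 124. 123. 124. 124. 124.]
976 ((543.1881713867188, 186.47525024414062), (60.919883728027344, 54.23588562011719), 36.835166931152344)
blue rad 82.98157665918419 ang 126.80827922886338
fixedtab [488.00433897 107.97402604 134.99940477] [480.74922799  96.03699048 120.35822315] [492.30830702 118.71574828 139.87167751]
```

>>> send_rows(increments=[[[-0.4,0.04,0.3],[0,0,0],0.6],[[-0.8,0.11,0.6],[0,0,0],0.6],[[-1,0.11,0.9],[0,0,0],0.6],[[-1,0.11,0.9],[0,0,0],0.6],[[-1,0.11,0.9],[0,0,0],0.6]])

```text
t: 3.8
tcp_pos: [570.3, -79.1, 215.3]
tool_rot: [-2.216, -2.221, 0.003]
force: [-0.0, 0.6, 0.6]
grip_width: 34.2
grasp_force: 0.0
```

Run:
```python
from h import *
pose(); go([(570.2,-108.4,134)],0)
```

```text
t 3.8 tcp [570.3 -79.1 215.3] yaw_y 0.1 z [-0.004  0.002 -1.   ] F [-0.   0.6  0.6] w 34.2 gf 0.0 j [-0.26  0.3   1.56  0.    1.28 -0.26]
[-0.246, 0.001, 0.677] [-0.005, -0.002, 0.003]
```

>>> send_rows(increments=[[[-0.245,0,0],[0,0,0],0.6],[[-0.245,0,0.3],[0,0,0],0.6],[[-0.245,0,0.6],[0,0,0],0.6],[[-0.245,0,0.68],[0,0,0],0.6],[[-0.245,0,0.68],[0,0,0],0.85],[[-0.245,0,0.68],[0,0,0],0.85],[[-0.245,0,0.68],[0,0,0],0.85],[[-0.245,0,0.68],[0,0,0],0.85],[[-0.245,0,0.68],[0,0,0],0.85]], squeeze=40)

```text
t: 4.7
tcp_pos: [571.3, -106.9, 136.2]
tool_rot: [-2.216, -2.225, -0.003]
force: [-1.5, 5.9, -4.5]
grip_width: 17.9
grasp_force: 40.1
```

Run:
```python
from h import *
pose()
c=np.array([552.,-82.2]); p=state()["tcp_pos"]; v=p[:2]-c; a=np.degrees(np.arctan2(v[1],v[0])); print(a,np.hypot(*v))
for k in range(1,20):
    t=np.radians(-55+30*k); g=c+32*np.array([np.cos(t),np.sin(t)]); g0=c+32*np.array([np.cos(np.radians(-55)),np.sin(np.radians(-55))]); q=(g-g0)/120
    if k<13: print(k,-55+30*k,"x",q[1].round(3),"y",q[0].round(3))
```

```text
t 4.7 tcp [ 571.3 -106.9  136.2] yaw_y 0.2 z [ 0.     0.002 -1.   ] F [-1.5  5.9 -4.5] w 17.9 gf 40.1 j [-0.31  0.37  1.67  0.    1.1  -0.31]
-52.056037287469096 31.325920417095496
1 -25 x 0.106 y 0.089
2 5 x 0.242 y 0.113
3 35 x 0.371 y 0.065
4 65 x 0.46 y -0.04
5 95 x 0.484 y -0.176
6 125 x 0.437 y -0.306
7 155 x 0.331 y -0.395
8 185 x 0.195 y -0.419
9 215 x 0.065 y -0.371
10 245 x -0.023 y -0.266
11 275 x -0.047 y -0.13
12 305 x 0.0 y 0.0
```

>>> send_rows(increments=[[[0.05,0.05,0],[0,0,0],0.85],[[0.106,0.089,0],[0,0,0],0.85],[[0.242,0.113,0],[0,0,0],0.85],[[0.371,0.065,0],[0,0,0],0.85],[[0.46,-0.04,0],[0,0,0],0.85],[[0.484,-0.176,0],[0,0,0],0.85],[[0.484,-0.176,0],[0,0,0],0.85]])

```text
t: 5.4
tcp_pos: [549.5, -49.0, 136.3]
tool_rot: [2.216, 2.226, 0.002]
force: [-0.3, 2.4, -5.3]
grip_width: 18.1
grasp_force: 40.3
```

Run:
```python
from h import *
pose()
c=np.array([552.,-82.2]); p=state()["tcp_pos"]; v=p[:2]-c; a=np.degrees(np.arctan2(v[1],v[0])); print(a,np.hypot(*v))
```

```text
t 5.4 tcp [549.5 -49.  136.3] yaw_y 0.3 z [ 0.001  0.001 -1.   ] F [-0.3  2.4 -5.3] w 18.1 gf 40.3 j [-0.22  0.33  1.73  0.    1.07 -0.22]
94.22875802274994 33.320681657816586
```

>>> send_rows(increments=[[[-0.047,-0.13,0],[0,0,0],0.85],[[-0.153,-0.219,0],[0,0,0],0.85],[[-0.289,-0.243,0],[0,0,0],0.85],[[-0.419,-0.195,0],[0,0,0],0.85],[[-0.507,-0.09,0],[0,0,0],0.85],[[-0.531,0.046,0],[0,0,0],0.85],[[-0.484,0.176,0],[0,0,0],0.85],[[-0.378,0.265,0],[0,0,0],0.85],[[-0.242,0.289,0],[0,0,0],0.85],[[-0.113,0.241,0],[0,0,0],0.85],[[-0.024,0.136,0],[0,0,0],0.85],[[0,0,0],[0,0,0],0.85],[[-0.047,-0.13,0],[0,0,0],0.85],[[-0.153,-0.219,0],[0,0,0],0.85],[[-0.289,-0.243,0],[0,0,0],0.85],[[-0.419,-0.195,0],[0,0,0],0.85],[[-0.507,-0.09,0],[0,0,0],0.85],[[-0.531,0.046,0],[0,0,0],0.85],[[-0.531,0.046,0],[0,0,0],0.85]])

```text
t: 7.3
tcp_pos: [558.1, -112.5, 136.2]
tool_rot: [-2.218, -2.223, -0.007]
force: [1.3, 6.8, -3.5]
grip_width: 17.9
grasp_force: 41.0
```

Run:
```python
from car import *
pose()
p,d,K,E=snap("scene"); W=cloud(d,K,E); c=np.array([592.7,120]); red,blu,yel,S,V=masks(p)
m=blu&(d>0)&(np.hypot(W[...,0]-c[0],W[...,1]-c[1])<130)&(W[...,2]>60)
q=np.median(W[m],0)-np.r_[c,0]; print(m.sum(),np.degrees(np.arctan2(q[1],q[0])),"expected",126.8+690/20)
```

```text
t 7.3 tcp [ 558.1 -112.5  136.2] yaw_y 0.1 z [ 0.002  0.004 -1.   ] F [ 1.3  6.8 -3.5] w 17.9 gf 41.0 j [-0.32  0.36  1.7   0.01  1.09 -0.33]
610 167.4399584157261 expected 161.3
```

>>> send_rows(increments=[[[0.047,0.13,0],[0,0,0],0.85],[[0.153,0.219,0],[0,0,0],0.85],[[0.289,0.243,0],[0,0,0],0.85],[[0.418,0.195,0],[0,0,0],0.85],[[0.507,0.09,0],[0,0,0],0.85],[[0.531,-0.046,0],[0,0,0],0.85],[[0.484,-0.176,0],[0,0,0],0.85],[[0.378,-0.265,0],[0,0,0],0.85],[[0.242,-0.289,0],[0,0,0],0.85],[[0.112,-0.241,0],[0,0,0],0.85],[[0.024,-0.136,0],[0,0,0],0.85],[[0,0,0],[0,0,0],0.85],[[0.047,0.13,0],[0,0,0],0.85],[[0.153,0.219,0],[0,0,0],0.85],[[0.289,0.243,0],[0,0,0],0.85],[[0.289,0.243,0],[0,0,0],0.85],[[0.289,0.243,0],[0,0,0],0.85]])

```text
t: 9.05
tcp_pos: [584.6, -78.2, 136.2]
tool_rot: [-2.216, -2.225, -0.001]
force: [-4.6, 3.5, 1.7]
grip_width: 18.0
grasp_force: 41.4
```

Run:
```python
from car import *
pose()
c=np.array([552.,-82]); p=state()["tcp_pos"]; v=p[:2]-c; a=np.degrees(np.arctan2(v[1],v[0])); print(a,np.hypot(*v))
c=np.array([592.7,120])
for n in("scene","wrist"):
    p,d,K,E=snap(n); W=cloud(d,K,E); 
    n_,r=blue(p,W,d,c); print(n,n_,r); q=np.array(r[0])-c; print(np.hypot(*q),np.degrees(np.arctan2(q[1],q[0])))
    m=masks(p)[0]&(d>0)&(abs(W[...,0]-450)<40)&(abs(W[...,1]-110)<30)&(W[...,2]>30)&(W[...,2]<60); P=W[m]
    if m.sum()>5: print("ptr",m.sum(),P.mean(0).round(1),P.min(0).round(1),P.max(0).round(1))
    save(f"pics/{n}2.png",p)
```

```text
t 9.05 tcp [584.6 -78.2 136.2] yaw_y 0.2 z [-0.001  0.002 -1.   ] F [-4.6  3.5  1.7] w 18.0 gf 41.4 j [-0.25  0.38  1.65  0.    1.11 -0.26]
6.655829890574525 32.81463954333545
scene 98 ((508.8375244140625, 115.2757568359375), (56.00088119506836, 62.01776123046875), 3.201610803604126)
83.99543609551154 -176.77575209339855
ptr 40 [449.9 110.7  41.5] [432.5 106.9  35.3] [467.1 115.3  45.2]
wrist 0 ((0.0, 0.0), (0.0, 0.0), 0.0)
604.725797366046 -168.55442348218781
```

>>> send_rows(increments=[[[0,0,0],[0,0,0],0.5],[[0,0,0],[0,0,0],0.5],[[0,0,0],[0,0,0],0.5],[[0,0,-0.4],[0,0,0],0.5],[[0,0,-0.8],[0,0,0],0.5],[[0.3,-0.2,-1],[0,0,0],0.5],[[0.6,-0.4,-1],[0,0,0],0.5],[[0.9,-0.6,-1],[0,0,0],0.5],[[0.9,-0.6,-1],[0,0,0],0.5]])

```text
t: 10.05
tcp_pos: [509.5, 32.0, 256.7]
tool_rot: [-2.212, -2.229, -0.002]
force: [1.4, -1.0, -0.3]
grip_width: 43.1
grasp_force: 0.0
```

>>> send_rows(increments=[[[0.2,-0.2,-0.4],[0,0,0],0.5],[[0.4,-0.3,-0.6],[0,0,0],0.5],[[0.4,-0.3,-0.6],[0,0,0],0.5],[[0.4,-0.3,-0.6],[0,0,0],0.5]])

```text
t: 10.45
tcp_pos: [477.1, 76.2, 328.6]
tool_rot: [2.214, 2.225, 0.003]
force: [-0.5, 0.3, -0.1]
grip_width: 42.6
grasp_force: 0.0
```

Run:
```python
from car import *
pose()
p,d,K,E=snap("wrist"); save("pics/w2.png",p);W=cloud(d,K,E);red,blu,yel,S,V=masks(p)
box=lambda x0,x1,y0,y1,z0,z1:(d>0)&(W[...,0]>x0)&(W[...,0]<x1)&(W[...,1]>y0)&(W[...,1]<y1)&(W[...,2]>z0)&(W[...,2]<z1)
m=box(420,720,-30,260,39,50)&(S<50)&(V>120);P=W[m]
hull=cv2.convexHull(P[:,:2].astype(np.float32))[:,0]; c=fit(hull,124); print("deck",c,P[:,2].mean())
n,r=blue(p,W,d,c); q=np.array(r[0])-c; print(n,r,np.hypot(*q),np.degrees(np.arctan2(q[1],q[0]))%360)
m=red&box(410,490,80,140,30,60);P=W[m];vx,vy,x0,y0=cv2.fitLine(P[:,:2].astype(np.float32),2,0,.01,.01)[:,0]
print("ptr",m.sum(),P.mean(0),P.max(0),"line",np.degrees(np.arctan(vy/vx)),"to centre",np.degrees(np.arctan2(*(c-P.mean(0)[:2])[::-1])))
```

```text
t 10.45 tcp [477.1  76.2 328.6] yaw_y 0.3 z [ 0.004 -0.001 -1.   ] F [-0.5  0.3 -0.1] w 42.6 gf 0.0 j [ 0.01  0.1   1.55 -0.    1.49  0.01]
deck [593.74876003 120.41625986] 45.86773998355245
821 ((510.15771484375, 114.80814361572266), (52.959800720214844, 61.41157150268555), 3.9747447967529297) 83.77895800021524 183.83821728209506
ptr 178 [450.59928931 111.03280492  44.52015357] [466.74405471 114.91794922  46.68835395] line 4.2611885 to centre 3.7503757928696806
```

View pics/w2.png

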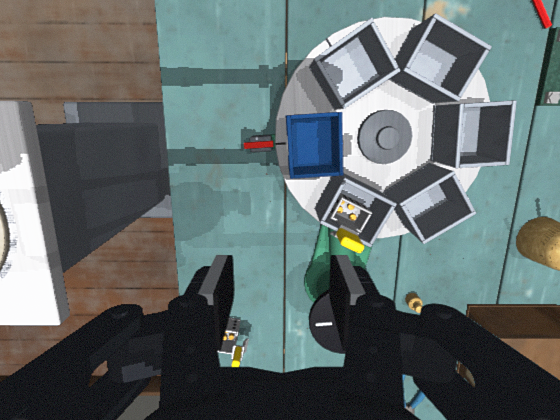

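Blue is aligned with the pointer: tank at 183.8°, pointer line about 184°, black mark at (278,144) on the pointer tip at (272,144). Now to basket C.

>>> send_rows(increments=[[[-0.4,0,0],[0,0,0],0.5],[[-0.8,0,0],[0,0,0],0.5],[[-1,-0.1,0],[0,0,0],0.5]])

```text
t: 10.8
tcp_pos: [465.6, -47.8, 325.6]
tool_rot: [-2.22, -2.223, 0.005]
force: [-0.8, 0.4, -0.4]
grip_width: 42.8
grasp_force: 0.0
```

>>> send_rows(increments=[[[-0.4,0,0],[0,0,0],0.5],[[-0.8,0,0],[0,0,0],0.5],[[-1,-0.1,0],[0,0,0],0.5]])

```text
t: 11.1
tcp_pos: [453.6, -168.6, 325.5]
tool_rot: [-2.22, -2.221, 0.004]
force: [0.2, -0.0, -0.8]
grip_width: 43.1
grasp_force: 0.0
```

>>> send_rows(increments=[[[-0.4,0,0],[0,0,0],0.5],[[-0.8,0,0],[0,0,0],0.5],[[-1,-0.1,0.3],[0,0,0],0.5],[[-1,-0.1,0.3],[0,0,0],0.5],[[-1,-0.1,0.3],[0,0,0],0.5]])

```text
t: 11.6
tcp_pos: [440.7, -284.6, 289.4]
tool_rot: [-2.217, -2.219, -0.0]
force: [1.0, 0.1, 0.7]
grip_width: 42.7
grasp_force: 0.0
```

```bash
cat > bas.py <<'E'
from car import *
def tab(name,c,pic=None,save_=True):
    p,d,K,E=snap(name); 
    if pic: save(pic,p)
    W=cloud(d,K,E); red,blu,yel,S,V=masks(p)
    m=yel&(d>0)&(np.hypot(W[...,0]-c[0],W[...,1]-c[1])<45)&(W[...,2]>40)
    P=W[m]; zt=np.percentile(P[:,2],97) if len(P) else 0
    T=P[P[:,2]>zt-3]; r=cv2.minAreaRect(T[:,:2].astype(np.float32))
    print(name,m.sum(),"top z",zt.round(1),len(T),"rect",np.round(r[0],1),np.round(r[1],1),round(r[2],1),"all min",P.min(0).round(1),"max",P.max(0).round(1))
    b=(d>0)&(np.hypot(W[...,0]-c[0],W[...,1]-c[1])<45)&(W[...,2]>28)&(W[...,2]<36)
    r=cv2.minAreaRect(W[b][:,:2].astype(np.float32)); print("body rim",b.sum(),np.round(r[0],1),np.round(r[1],1),round(r[2],1))
    return p,d,W
E
python3 - <<'E'
from bas import *
pose(); tab("wrist",(437,-350),"pics/w3.png")
for r in nets.silhouettes("wrist","basket"): print(r["confidence"],r["location"])
E
```

```text
t 11.6 tcp [ 440.7 -284.6  289.4] yaw_y 0.1 z [-0.003  0.003 -1.   ] F [1.  0.1 0.7] w 42.7 gf 0.0 j [-0.71  0.18  1.54  0.    1.42 -0.71]
wrist 190 top z 82.2 113 rect [ 433.8 -353.5] [ 9.  22.2] 11.3 all min [ 427.9 -364.3   54.9] max [ 439.3 -342.1   82.9]
body rim 224 [ 442.9 -352.7] [42.1 38.3] 10.5
0.98 [249.3, 63.6]
0.8 [246.8, 171.7]
0.77 [286.6, 238.4]
```

View pics/w3.png

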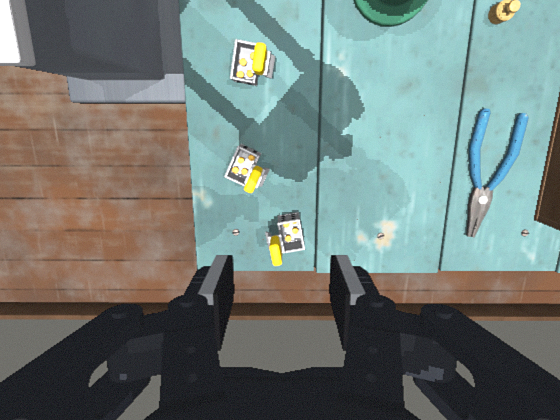

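C is at (290,235), its tab at (275,250) on the basket's -x side (left). The basket's yaw is about 11.3° and the tab top stands at 82 mm, matching the text.

Run:
```python
from h import *
go([(434,-353.5,180)],11.3)
```

```text
[-0.581, -0.07, 0.931] [0.001, -0.0, -0.246]
```

>>> send_rows(increments=[[[-0.3,-0.03,0.4],[0,0,-0.12],0.5],[[-0.58,-0.07,0.8],[0,0,-0.245],0.5],[[-0.58,-0.07,0.93],[0,0,-0.245],0.5],[[-0.58,-0.07,0.93],[0,0,-0.245],0.5],[[-0.58,-0.07,0.93],[0,0,-0.245],0.5]])

```text
t: 12.2
tcp_pos: [434.5, -352.7, 181.1]
tool_rot: [1.991, 2.429, 0.001]
force: [-0.1, -0.1, -0.7]
grip_width: 42.6
grasp_force: 0.0
```

Run:
```python
from bas import *
pose(); p,d,W=tab("wrist",(437,-350)); tab("scene",(437,-350))
go([(434,-353.5,76)],11.3)
```

```text
t 12.2 tcp [ 434.5 -352.7  181.1] yaw_y 11.3 z [ 0.001  0.    -1.   ] F [-0.1 -0.1 -0.7] w 42.6 gf 0.0 j [-0.81  0.3   1.65  0.    1.18 -1.  ]
wrist 536 top z 82.6 406 rect [ 432.9 -353.5] [ 8.8 22.2] 11.6 all min [ 427.1 -364.8   52.5] max [ 439.1 -342.    83.1]
body rim 477 [ 442.9 -352.6] [42. 38.] 10.7
scene 159 top z 81.4 40 rect [ 433.2 -353.2] [20.1  9.9] 86.4 all min [ 425.7 -364.6   51. ] max [ 438.2 -342.9   82.6]
body rim 76 [ 442.8 -350.6] [43.8 36.6] 11.0
[0.002, -0.012, 0.889] [0.004, 0.004, 0.001]
```

>>> send_rows(increments=[[[-0.005,-0.012,0.4],[0,0,0],0.5],[[-0.005,-0.012,0.7],[0,0,0],0.5],[[-0.005,-0.012,0.88],[0,0,0],0.5],[[-0.005,-0.012,0.88],[0,0,0],0.5],[[-0.005,-0.012,0.88],[0,0,0],0.95],[[-0.005,-0.012,0.88],[0,0,0],0.95],[[-0.005,-0.012,0.88],[0,0,0],0.95],[[-0.005,-0.012,0.88],[0,0,0],0.95],[[-0.005,-0.012,0.88],[0,0,0],0.95],[[-0.005,-0.012,0.88],[0,0,0],0.95]], squeeze=50)

```text
t: 13.3
tcp_pos: [433.8, -355.4, 77.1]
tool_rot: [1.989, 2.424, -0.0]
force: [-0.7, 0.3, 7.2]
grip_width: 9.0
grasp_force: 50.5
```

Run:
```python
from h import *
pose()
```

```text
t 13.3 tcp [ 433.8 -355.4   77.1] yaw_y 11.3 z [ 0.004 -0.004 -1.   ] F [-0.7  0.3  7.2] w 9.0 gf 50.5 j [-0.81  0.41  1.79  0.    0.94 -1.01]
```

>>> send_rows(increments=[[[0,0,-0.1],[0,0,0],0.95],[[0,0,-0.4],[0,0,0],0.95],[[0,0,-0.7],[0,0,0],0.95],[[0.2,0,-1],[0,0,0.08],0.95],[[0.5,0.1,-1],[0,0,0.165],0.95],[[0.8,0.2,-1],[0,0,0.165],0.95],[[1,0.2,-1],[0,0,0.165],0.95],[[1,0.2,-1],[0,0,0.165],0.95]])

```text
t: 14.1
tcp_pos: [431.0, -228.3, 195.4]
tool_rot: [-2.141, -2.296, -0.001]
force: [0.7, -1.4, -0.5]
grip_width: 8.5
grasp_force: 49.3
```

>>> send_rows(increments=[[[0.3,0,-0.2],[0,0,0],0.95],[[0.6,0.1,-0.4],[0,0,0],0.95],[[0.9,0.1,-0.4],[0,0,0],0.95],[[1,0.1,-0.4],[0,0,0],0.95]])

```text
t: 14.5
tcp_pos: [436.1, -109.2, 243.9]
tool_rot: [2.143, 2.296, 0.002]
force: [-0.4, 1.0, -1.0]
grip_width: 9.5
grasp_force: 49.3
```

>>> send_rows(increments=[[[0.3,0,0],[0,0,0],0.95],[[0.6,0.1,0],[0,0,0],0.95],[[0.9,0.2,0],[0,0,0],0.95],[[1,0.2,0],[0,0,0],0.95],[[1,0.2,0],[0,0,0],0.95]])

```text
t: 15.0
tcp_pos: [452.0, 10.5, 242.4]
tool_rot: [-2.143, -2.297, 0.001]
force: [-0.7, -0.8, -0.8]
grip_width: 9.1
grasp_force: 49.3
```

Run:
```python
from h import *
pose(); go([(485.2,113,245)],3.9)
```

```text
t 15.0 tcp [452.   10.5 242.4] yaw_y 4.0 z [-0.001 -0.001 -1.   ] F [-0.7 -0.8 -0.8] w 9.1 gf 49.3 j [-0.13  0.1   1.76 -0.    1.28 -0.2 ]
[0.833, 0.335, -0.022] [-0.001, 0.001, 0.002]
```

>>> send_rows(increments=[[[0.3,0.1,0],[0,0,0],0.95],[[0.6,0.2,0],[0,0,0],0.95],[[0.83,0.335,0],[0,0,0],0.95],[[0.83,0.335,0],[0,0,0],0.95],[[0.83,0.335,0],[0,0,0],0.95]])

```text
t: 15.5
tcp_pos: [485.8, 110.7, 242.2]
tool_rot: [2.145, 2.294, -0.003]
force: [0.1, 0.4, -1.5]
grip_width: 9.1
grasp_force: 49.3
```

Run:
```python
from bas import *
pose(); s=state()["tcp_pos"]; ims=[]
for n in("scene","side","wrist"):
    p,d,K,E=snap(n); W=cloud(d,K,E); red,blu,yel,S,V=masks(p)
    m=yel&(d>0)&(np.hypot(W[...,0]-485,W[...,1]-113)<40)&(W[...,2]>180)
    if m.any():
        P=W[m]; print(n,m.sum(),"tab",np.median(P,0).round(1),P.min(0).round(1),P.max(0).round(1))
    a=(d>0)&(np.hypot(W[...,0]-495,W[...,1]-113)<45)&(W[...,2]>155)&(W[...,2]<212)
    if a.any():
        P=W[a]; print("  basket",a.sum(),P.min(0).round(1),P.max(0).round(1)); 
        r=cv2.minAreaRect(P[P[:,2]<198][:,:2].astype(np.float32)); print("  rect",r)
    u=proj([s],K,E)[0].astype(int); 
    if n!="side": u=np.clip(u,[70,80],[490,340]); ims.append(cv2.resize(p[u[1]-60:u[1]+80,u[0]-70:u[0]+70],(390,390),interpolation=2))
save("pics/hold.png",np.hstack(ims))
```

```text
t 15.5 tcp [485.8 110.7 242.2] yaw_y 3.8 z [-0.001 -0.002 -1.   ] F [ 0.1  0.4 -1.5] w 9.1 gf 49.3 j [ 0.09  0.17  1.68 -0.    1.3   0.02]
scene 22 tab [488.1 102.3 229.2] [482.6 100.5 215.2] [493.4 105.1 243.7]
  basket 299 [472.3  93.4 162.3] [516.3 132.9 211.9]
  rect ((495.0886535644531, 109.81380462646484), (33.109092712402344, 50.20057678222656), 57.17641830444336)
  basket 214 [489.6  94.4 163.4] [521.7 133.3 211.3]
  rect ((505.66845703125, 113.33482360839844), (31.215261459350586, 37.98540496826172), 3.6758933067321777)
wrist 1889 tab [484.4 117.5 246.1] [479.4  99.3 218. ] [489.9 123.8 251.3]
  basket 3422 [472.7  94.  164.1] [516.1 132.4 211.9]
  rect ((494.13995361328125, 112.21031951904297), (42.080650329589844, 38.67331314086914), 3.570038080215454)
```

View pics/hold.png

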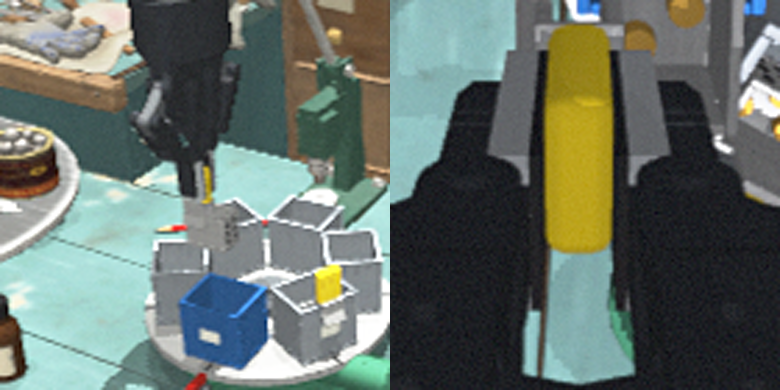

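>>> send_rows(increments=[[[0.012,0,0.1],[0,0,0],0.95],[[0.012,0,0.25],[0,0,0],0.95],[[0.012,0,0.4],[0,0,0],0.95],[[0.012,0,0.55],[0,0,0],0.95],[[0.012,0,0.65],[0,0,0],0.95],[[0.012,0,0.71],[0,0,0],0.95],[[0.012,0,0.71],[0,0,0],0.95],[[0.012,0,0.71],[0,0,0],0.95]])

```text
t: 16.45
tcp_pos: [486.0, 113.5, 157.7]
tool_rot: [2.146, 2.294, 0.001]
force: [0.0, 0.3, -1.0]
grip_width: 9.0
grasp_force: 49.3
```

Run:
```python
from bas import *
pose(); c=np.array([593.4,120.3]); ims=[]
for n in("scene","side","wrist"):
    p,d,K,E=snap(n); W=cloud(d,K,E); red,blu,yel,S,V=masks(p)
    m=yel&(d>0)&(np.hypot(W[...,0]-485,W[...,1]-113)<30)&(W[...,2]>120)
    if m.sum()>3: P=W[m]; print(n,m.sum(),"tab",np.median(P,0).round(1),P.min(0).round(1),P.max(0).round(1))
    k,r=blue(p,W,d,c); print("  blue",k,np.round(r[0],1),np.round(r[1],1),round(r[2],1))
    a=(d>0)&(np.hypot(W[...,0]-495,W[...,1]-113)<35)&(W[...,2]>117)&(W[...,2]<128)&~yel
    if a.sum()>5: P=W[a]; print("  hook",a.sum(),P.min(0).round(1),P.max(0).round(1))
    u=proj([[490,113,110]],K,E)[0].astype(int); w=90 if n=="wrist" else 50; u=np.clip(u,w,[560-w,420-w]); ims.append(cv2.resize(p[u[1]-w:u[1]+w,u[0]-w:u[0]+w],(260,260),interpolation=2))
save("pics/near.png",np.hstack(ims))
```

```text
t 16.45 tcp [486.  113.5 157.7] yaw_y 3.8 z [ 0.001  0.    -1.   ] F [ 0.   0.3 -1. ] w 9.0 gf 49.3 j [0.09 0.24 1.81 0.   1.09 0.02]
scene 17 tab [487.7 104.5 145.2] [484.  103.1 131.9] [492.5 106.8 159.1]
  blue 76 [510.1 114.7] [55.5 61. ] 2.6
  hook 35 [476.4 104.  117.1] [494.8 124.5 128. ]
  blue 0 [0. 0.] [0. 0.] 0.0
  hook 20 [489.6 105.4 118. ] [498.8 126.9 127.9]
wrist 1880 tab [485.2 120.8 161.9] [480.2 103.  133.5] [490.8 127.  167. ]
  blue 2288 [510.7 115.1] [53.4 61.9] 3.9
  hook 147 [476.  114.7 117. ] [492.5 126.1 127.9]
```

View pics/near.png

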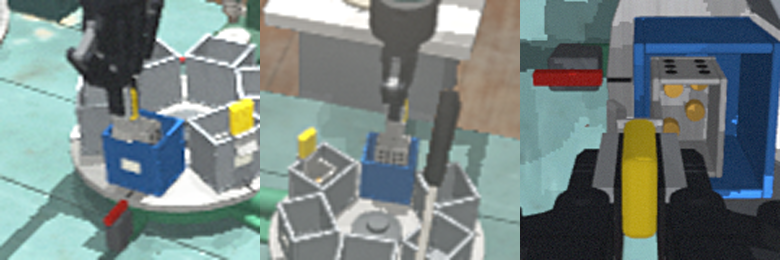

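Basket body sits over the tank opening with the tab over the outer rim (485.5 vs 485.7 mm). I lower the rest slowly.

>>> send_rows(increments=[[[-0.01,0,0.06],[0,0,0],0.95],[[-0.01,0,0.11],[0,0,0],0.95],[[-0.01,0,0.15],[0,0,0],0.95],[[-0.01,0,0.175],[0,0,0],0.95],[[-0.01,0,0.19],[0,0,0],0.95],[[-0.01,0,0.19],[0,0,0],0.95]])

```text
t: 17.2
tcp_pos: [485.6, 112.4, 134.4]
tool_rot: [-2.146, -2.294, 0.0]
force: [0.1, -0.1, -1.8]
grip_width: 9.3
grasp_force: 49.4
```

>>> send_rows(increments=[[[0,0,0.01],[0,0,0],0.95],[[0,0,0.015],[0,0,0],0.95],[[0,0,0.015],[0,0,0],0.95]])

```text
t: 17.5
tcp_pos: [485.9, 112.4, 134.0]
tool_rot: [2.145, 2.294, 0.001]
force: [-2.1, -0.2, 8.0]
grip_width: 9.2
grasp_force: 50.6
```

Contact at 8 N at the expected height, so the bridge is on the rim. Releasing.

>>> send_rows(increments=[[[0,0,0.01],[0,0,0],0.85],[[0,0,0.01],[0,0,0],0.7],[[0,0,0.01],[0,0,0],0.6],[[0,0,0.01],[0,0,0],0.55],[[0,0,0.01],[0,0,0],0.55],[[0,0,-0.15],[0,0,0],0.55],[[0,0,-0.4],[0,0,0],0.55],[[0,0,-0.7],[0,0,0],0.55],[[0,0,-1],[0,0,0],0.55],[[0,0,-1],[0,0,0],0.55]])

```text
t: 18.5
tcp_pos: [488.7, 112.7, 257.7]
tool_rot: [2.141, 2.289, 0.013]
force: [0.8, 0.5, -0.4]
grip_width: 38.2
grasp_force: 0.0
```

>>> send_rows(increments=[[[-0.2,0,-0.3],[0,0,0],0.55],[[-0.4,0,-0.5],[0,0,0],0.55],[[-0.4,0,-0.5],[0,0,0],0.55],[[-0.4,0,-0.5],[0,0,0],0.55]])

```text
t: 18.9
tcp_pos: [488.6, 64.4, 312.1]
tool_rot: [-2.146, -2.293, -0.0]
force: [0.5, 0.1, 0.5]
grip_width: 38.4
grasp_force: 0.0
```

Run:
```python
from bas import *
pose(); c=np.array([593.4,120.3]); ims=[]
for n in("scene","wrist"):
    p,d,K,E=snap(n); W=cloud(d,K,E); red,blu,yel,S,V=masks(p)
    m=yel&(d>0)&(np.hypot(W[...,0]-485,W[...,1]-113)<30)&(W[...,2]>100)
    if m.sum()>3:
        P=W[m]; T=P[P[:,2]>P[:,2].max()-5]; print(n,m.sum(),"tab",P.min(0).round(1),P.max(0).round(1),"top",cv2.minAreaRect(T[:,:2].astype(np.float32)))
    k,r=blue(p,W,d,c); q=np.array(r[0])-c; print("  blue",k,np.round(r[0],1),np.round(r[1],1),round(r[2],1),np.degrees(np.arctan2(q[1],q[0]))%360)
    u=proj([[490,113,110]],K,E)[0].astype(int); w=80 if n=="wrist" else 50; u=np.clip(u,w,[560-w,420-w]); ims.append(cv2.resize(p[u[1]-w:u[1]+w,u[0]-w:u[0]+w],(390,390),interpolation=2))
save("pics/hang.png",np.hstack(ims))
```

```text
t 18.9 tcp [488.6  64.4 312.1] yaw_y 3.8 z [-0.     0.001 -1.   ] F [0.5 0.1 0.5] w 38.4 gf 0.0 j [-0.01  0.12  1.56  0.    1.46 -0.08]
scene 94 tab [478.5 101.4 108.6] [491.6 123.5 138. ] top ((485.89306640625, 112.9251708984375), (19.893308639526367, 9.760488510131836), 81.65240478515625)
  blue 72 [509.5 115. ] [55.  60.8] 4.1 183.6122639048944
wrist 318 tab [481.2 102.  124.8] [491.7 125.  141. ] top ((486.6360168457031, 113.43407440185547), (9.266637802124023, 23.021770477294922), 3.756783962249756)
  blue 800 [510.7 114.6] [52.4 60.9] 3.9 183.97087192155138
```

View pics/hang.png

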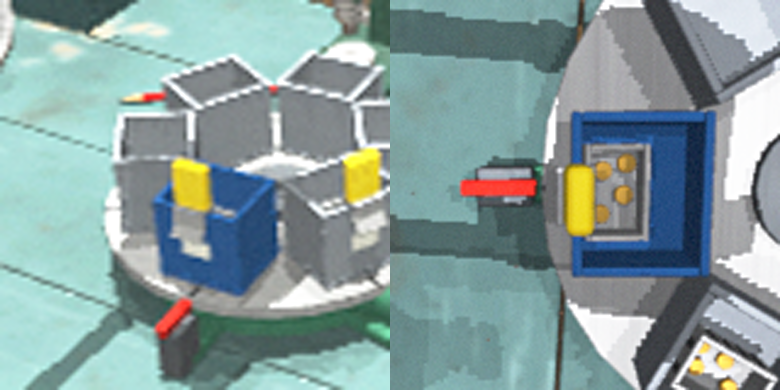

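The basket hangs with its hook over the blue tank's outer rim: lip outside the wall, body inside, tab top at 139–141 mm. The tank is still at the pointer.

```bash
python3 -c "
from station import manip; print(manip.finish_job())"
```

```text
the job is handed in; nothing more can be done
None
```

The blue tank stands at the pointer, turned there with the handwheel, and the farthest basket (C) hangs released by its hook on that tank's outer rim; I handed the job in shortly after t = 18.9 s, and it returned no verdict.

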